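# Tug-check a spring clip on a pull tester

## Robot

A 7-joint arm with a two-finger parallel gripper is mounted at the origin on a cart in front of the work surface, level with it; the furniture and walls round the work are solid. World frame = base frame: x ahead of the robot, y to its left, z up, the work surface at z = 0. Lengths are in m, angles in degrees, forces in N, time in s.
With the tool pointing down it reaches from about 0.425 to 0.875 m from the base axis. Payload 4.7 kg.
Tool frame: the origin (TCP) lies midway between the tips of the shut fingers; the grasp point (between the pads) lies 19 mm behind it; z points along the fingers, y is the line along which they close (so a half turn about z gives the same grasp; the last joint's range is limited). The gripper opens to 87 mm and grips with 3 to 60 N. Pads are 19 mm wide; open, the fingers measure 117 mm over their backs; the gripper's body (75 mm by 190 mm) begins 51 mm behind the grasp point.
Start: joints at [66.641, 18.392, -4.016, 83.108, 1.295, 78.541, -3.26], TCP at [0.266, -0.593, 0.223] pointing down, gripper open.
Joint ranges: [-163.93, 163.93], [-17.29, 119.83], [-79.2, 71.16], [3.27, 140.29], [-89.18, 269.18], [5.43, 117.66], [-154.24, 154.24]. Speed limits (degrees/s): [147.25, 147.25, 180, 180, 180, 180, 180].

## Interface

Orientations are given as [roll, pitch, yaw] about the fixed x, y, z axes, in that order (R = Rz(yaw) Ry(pitch) Rx(roll)).
In Python, from cell import env gives the robot as it stands.
- The arm moves only by the tool step_arm, never from a script. Its argument "moves" is a list of rows, each an object with "dp": the shift along the tool's x, y, z in mm, a list of three; "dr": the turn, a rotation vector about the tool's x, y, z in rad, a list of three; "fingers": the closure, from 0 (fully open) to 1 (shut). In form: [{"dp": [dx, dy, dz], "dr": [ax, ay, az], "fingers": fingers}, ...]. A call has exactly 5 rows; each row shifts and turns the commanded pose from where the row before left it, along the tool's axes as they then stand; what a row does not reach is not made up. A row lasts 1/8 s, in which the tool goes at most 62.5 mm and 10.7 degrees, less where a joint would pass 70% of its speed; a pose out of reach is approached as far as the arm can. A call with a gripper value outside its range is refused whole. The fingers move at their own pace and stop on an object; "squeeze" is the grip in N (left out, the last holds). Time passes only in rows, so rows that do not move let the fingers close, or fill a call up. It gives the time, the measured TCP pose, the force, the opening and the grip force at its end, in the units of the state.
- env.get_obs(): the state, without advancing time (a new reading comes with each control period).
- env.read_camera(name): name is "side" or "top" or "wrist"; returns the picture (420x560x3 uint8, red, green, blue); there is no depth.
- env.camera_model(name): a dict with "fx", "fy", "cx", "cy" (pixels), "k1" (the pictures are not rectified: a ray, as slopes to the right and down, at radius r is drawn at 1 + k1 r^2 times it, then the intrinsics apply), "R" (3x3) and "t" (3): a world point X has camera coordinates R X + t. Camera axes: x right, y down, z forward; pixel columns grow to the right and rows downward; lengths in m; the calibration is good to about 2 mm. A picture is of the moment at which its call begins: read the wrist's pose just before it. camera_model takes no time and is no camera call; for the wrist camera it gives the pose at the moment of the call.
- env.sign_off(): hands the job in; it is judged then, once.
The state is a dict: "time_s": time; "qpos": joint angles; "joint_velocities": joint speeds; "effort": joint torques, N m; "tool_pos": TCP position; "tool_rot": TCP orientation; "force": force on the tool from outside, world axes, zero at the start; "wrist_torque": the same for the moment, N m; "grip_width": finger opening in m; "grasp_force": force on a finger pad.
Only numpy, scipy, OpenCV 4.12 (cv2) and the standard library are available. Lean on these libraries where they do the work, as an engineer would, in place of code of your own. Each camera call takes 0.05 s, during which the arm holds its last target. There are 200 camera calls.

## Task

Three small sprung pull testers stand on the bench, each holding a part that has been pressed into its block: a flat spring clip, a round dowel pin and a hexagon-headed screw. Check that the flat clip is retained: grip its upright tongue and tug it straight up until the tester's pointer is about midway between the two black marks on its scale strip (25 mm up, a 15 N pull), hold it there for a good second, then ease it all the way back down and let go. Never pull past the upper mark, never let the clip snap back, and leave the other two testers alone.

Things in the scene. Friction and masses are not known exactly. Their poses are not given: they have to be found in the camera images.
- clip_grip (a point): Grip point inside the flat clip's upright steel tongue, 104 mm above the bench at rest. The tongue is 30 mm wide (along the point's x) and 10 mm thick (along its y: close the fingers along y). The point is 12 mm below the tongue's top and 22 mm above the steel block that holds it; a 36 x 16 mm shoulder at the tongue's foot rises 3 mm above the block. z is up, the direction of the tug.
- clip_tester: The bolted-down tester that holds the clip; origin under it on the bench, right below the clip; z up, x away from the robot (turned up to 0.4 rad). Grey housing 84 x 50 mm, on it a cradle 80 x 40 mm with the block, 44 x 36 mm. The scale strip, 30 mm wide, stands 50 mm along +x from the clip, top 108 mm above the bench. Two like testers stand beside it, centres over 135 mm apart.
- clip_lift (a joint): Height in m by which the clip, with its block and cradle, has been pulled up: 0 at rest, hard stop at 0.045. A spring draws it down: about 5 N at rest, plus 0.4 N per mm, so 15 N at 0.025. The two black marks on the scale strip are at 0.015 (11 N) and 0.035 (19 N).
- dowel_lift (a joint): The same lift in m of the tester that holds the round dowel pin (14 mm diameter, standing 34 mm above its block, plain steel); 0 at rest. To be left alone.
- screw_lift (a joint): The same lift in m of the tester that holds the hexagon-headed screw (head 24 mm across its flats, head up, standing 34 mm above its block); 0 at rest. To be left alone.
Mind the look-alikes: they are no part of the job. What is shaped like the part that bears dowel_lift but green is not meant.

How it is judged:
By the outcome, as a careful person would: the job done as asked, in the order asked, and still so for the second after the job is handed in, with the robot touching nothing.
It also fails if it takes over 29 s, if anything falls off the work surface, if the arm or the gripper's body presses on something with over 40 N, if the wrist force passes 120 N, or if a joint passes its speed limit or range.

## Working session

There is one attempt and no reset: what is moved stays moved. The work goes in short steps, Python scripts to look and compute and a tool call to move; the robot and the scene stay as the last step left them, time stands still between calls to the robot, and variables do not carry over. Pictures are saved under pics/ and viewed, at most 10 in all, crops included, and the job is handed in when it is done.

Besides the shell and the picture viewer there is one more tool, called after "Emit:" as a command line: name --argument value ..., lists and objects as JSON in quotes. step_arm: Moves the arm, as the interface text tells. Its arguments: {"type":"object","properties":{"moves":{"type":"array","items":{"type":"object","properties":{"dp":{"type":"array","items":{"type":"number"}},"dr":{"type":"array","items":{"type":"number"}},"fingers":{"type":"number"}}}},"squeeze":{"type":"number"}},"required":["moves"]}

```bash
mkdir -p pics
python3 - <<'E'
from cell import env
import cv2
for n in("top","side"):
    cv2.imwrite(f"pics/{n}0.png",env.read_camera(n)[:,:,::-1])
    m=env.camera_model(n);print(n,m)
o=env.get_obs();print(o["time_s"],o["tool_pos"],o["tool_rot"],o["grip_width"],o["force"])
E
```

```text
top {'fx': 397.4608977254507, 'fy': 397.4608977254507, 'cx': 281.2219432607375, 'cy': 207.92029616383678, 'k1': 0.012747632563536974, 'R': array([[ 0.02008373, -0.99867472,  0.0473862 ],
       [-0.99323559, -0.02535107, -0.11331546],
       [ 0.11436658, -0.04478987, -0.99242841]]), 't': array([-0.07692288,  0.48265939,  0.90446721])}
side {'fx': 457.1184587165481, 'fy': 457.1184587165481, 'cx': 278.51954407166807, 'cy': 202.30284740017552, 'k1': -0.03719277252621121, 'R': array([[ 0.99816527,  0.05963557, -0.01047295],
       [ 0.03124524, -0.65548754, -0.75455935],
       [-0.05186347,  0.75284771, -0.65614823]]), 't': array([-0.46063994,  0.03716831,  1.18275138])}
0.1 [ 0.26585886 -0.59260265  0.22157243] [-1.79901817e+02  6.34006666e-03  2.41680712e+01] 0.0872625421421913 [ 0.35285387 -0.55049117  0.02908097]
```

View pics/top0.png

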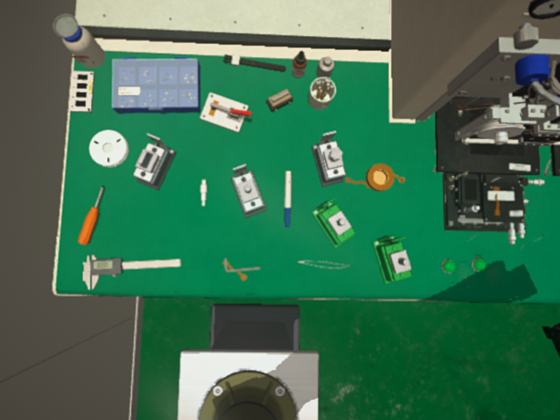

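View pics/side0.png

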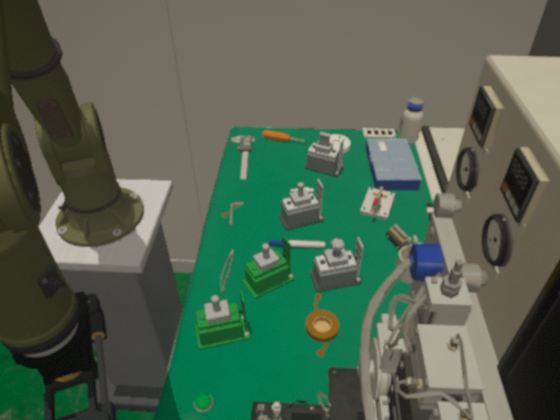

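The top view shows three grey testers at about (153,162), (247,190) and (329,158), plus two green look-alikes. I'll enlarge the grey ones to identify the parts.

Run:
```python
import cv2,numpy as np
a=cv2.imread("pics/top0.png");b=cv2.imread("pics/side0.png")
f=lambda i,x,y,s:cv2.resize(i[y:y+s,x:x+s],(400,400),interpolation=cv2.INTER_CUBIC)
cv2.imwrite("pics/z1.png",np.hstack([f(a,118,127,67),f(b,290,120,67)]))
```

```text
(no output)
```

View pics/z1.png

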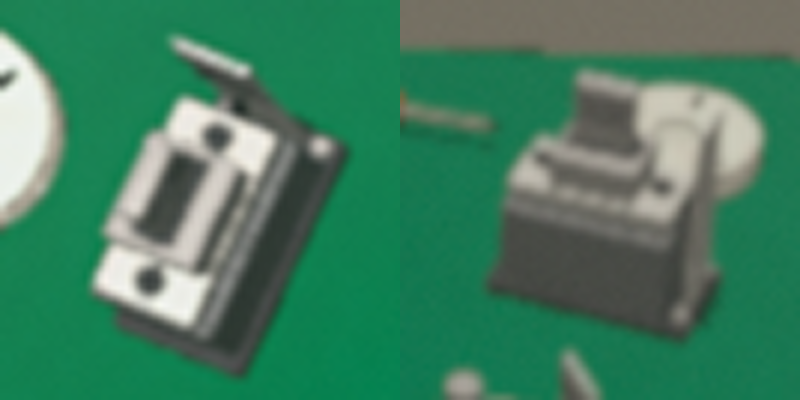

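The zoom confirms the flat clip: the tongue's top edge is at about (140.6,158.5) in top and (324.8,133.4) in side. I'll triangulate it and take the yaw from the cradle edges.

```bash
cat > h.py <<'E'
import numpy as np
from cell import env
def ray(m,u,v):
    d=np.array([(u-m["cx"])/m["fx"],(v-m["cy"])/m["fy"]]);s=d.copy()
    for _ in range(20): s=d/(1+m["k1"]*(s@s))
    R=np.array(m["R"]); return -R.T@m["t"],R.T@np.array([*s,1])
def plane(m,u,v,z):
    c,d=ray(m,u,v); return c+d*(z-c[2])/d[2]
def tri(a,b):
    A=np.zeros((3,3));y=np.zeros(3)
    for c,d in(a,b):
        d=d/np.linalg.norm(d);P=np.eye(3)-np.outer(d,d);A+=P;y+=P@c
    return np.linalg.solve(A,y)
def proj(m,X):
    p=np.array(m["R"])@X+m["t"];s=p[:2]/p[2];s=s*(1+m["k1"]*(s@s))
    return np.array([s[0]*m["fx"]+m["cx"],s[1]*m["fy"]+m["cy"]])
E
python3 - <<'E'
from h import *
T=env.camera_model("top");S=env.camera_model("side")
k=400/67
t=lambda x,y:(118+x/k,127+y/k)
print("tri",tri(ray(T,*t(135,188)),ray(S,324.8,133.4)))
print("plane",plane(T,*t(130,188),.116),plane(S,324.8,133.4,.116))
for (p,q,z) in(((345,150),(245,375),0.005),((280,130),(200,330),.06),((190,100),(97,290),.06)):
    a,b=plane(T,*t(*p),z),plane(T,*t(*q),z);d=a-b;print(a,b,np.degrees(np.arctan2(d[1],d[0])),np.linalg.norm(d))
print("strip top ends",plane(T,*t(172,40),.108),plane(T,*t(248,72),.108))
M=env.camera_model("wrist");o=env.get_obs();R=np.array(M["R"]);c=-R.T@M["t"]
from scipy.spatial.transform import Rotation as Ro
Q=Ro.from_euler("xyz",o["tool_rot"],degrees=True).as_matrix()
print("wristcam in tool",Q.T@(c-o["tool_pos"]),"axis",Q.T@R[2],o["qpos"]);print(Q)
E
```

```text
tri [0.57410043 0.23877733 0.11622901]
plane [0.57207174 0.24020456 0.116     ] [0.57606738 0.24017258 0.116     ]
[0.61623907 0.19069278 0.005     ] [0.52310552 0.22556545 0.005     ] -20.527775870645282 0.0994482858748375
[0.6093986  0.20307776 0.06      ] [0.5313515  0.22873673 0.06      ] -18.198937255400825 0.08215675564540663
[0.61992713 0.2374181  0.06      ] [0.54549218 0.26770229 0.06      ] -22.139168297912295 0.08035977728800155
strip top ends [0.62889573 0.23102908 0.108     ] [0.61800868 0.20340019 0.108     ]
wristcam in tool [ 0.08232659 -0.00027505 -0.16075225] axis [-2.97496542e-01 -3.78892636e-04  9.54722820e-01] [66.64048241 18.43488992 -4.01538093 83.16763352  1.29585893 78.54093869
 -3.26106869]
[[ 9.12348404e-01  4.09413906e-01 -8.02536556e-04]
 [ 4.09414678e-01 -9.12347147e-01  1.51811380e-03]
 [-1.10655038e-04 -1.71361895e-03 -9.99998526e-01]]
```

Emit:
step_arm --moves '[{"dp": [10, -10, -30], "dr": [0, 0, 0], "fingers": 0}, {"dp": [31, -32, -30], "dr": [0, 0, 0], "fingers": 0}, {"dp": [31, -32, -20], "dr": [0, 0, 0], "fingers": 0}, {"dp": [31, -32, 0], "dr": [0, 0, 0], "fingers": 0}, {"dp": [31, -32, 0], "dr": [0, 0, 0], "fingers": 0}]'

```text
time_s: 0.72
tool_pos: [0.3322, -0.4108, 0.3025]
tool_rot: [180.0, 0.0, 24.2]
force: [0.4, 0.3, 0.1]
grip_width: 0.0866
grasp_force: 0.0
```

Emit:
step_arm --moves '[{"dp": [35, -36, 0], "dr": [0, 0, 0], "fingers": 0}, {"dp": [35, -36, 0], "dr": [0, 0, 0], "fingers": 0}, {"dp": [35, -36, 0], "dr": [0, 0, 0], "fingers": 0}, {"dp": [35, -36, 0], "dr": [0, 0, 0], "fingers": 0}, {"dp": [35, -36, 0], "dr": [0, 0, 0], "fingers": 0}]'

```text
time_s: 1.35
tool_pos: [0.418, -0.1747, 0.3023]
tool_rot: [180.0, 0.0, 24.2]
force: [0.9, -0.2, 0.3]
grip_width: 0.0873
grasp_force: 0.0
```

Emit:
step_arm --moves '[{"dp": [35, -36, 0], "dr": [0, 0, 0], "fingers": 0}, {"dp": [35, -36, 0], "dr": [0, 0, 0], "fingers": 0}, {"dp": [35, -36, 0], "dr": [0, 0, 0], "fingers": 0}, {"dp": [35, -36, 0], "dr": [0, 0, 0], "fingers": 0}, {"dp": [35, -36, 0], "dr": [0, 0, 0], "fingers": 0}]'

```text
time_s: 1.98
tool_pos: [0.5039, 0.0608, 0.3023]
tool_rot: [180.0, 0.0, 24.1]
force: [0.8, -0.1, -0.0]
grip_width: 0.0871
grasp_force: 0.0
```

Emit:
step_arm --moves '[{"dp": [35, -36, 0], "dr": [0, 0, 0], "fingers": 0}, {"dp": [35, -36, 0], "dr": [0, 0, 0], "fingers": 0}, {"dp": [35, -36, 0], "dr": [0, 0, 0], "fingers": 0}, {"dp": [25, -22, 0], "dr": [0, 0, 0], "fingers": 0}, {"dp": [8, -8, 0], "dr": [0, 0, 0], "fingers": 0}]'

```text
time_s: 2.6
tool_pos: [0.5728, 0.2439, 0.3015]
tool_rot: [-179.9, 0.1, 24.3]
force: [-0.3, -1.7, 0.1]
grip_width: 0.0874
grasp_force: 0.0
```

Emit:
step_arm --moves '[{"dp": [0, 0, 15], "dr": [0, 0, 0.157], "fingers": 0}, {"dp": [0, 0, 15], "dr": [0, 0, 0.157], "fingers": 0}, {"dp": [0, 0, 15], "dr": [0, 0, 0.157], "fingers": 0}, {"dp": [0, 0, 15], "dr": [0, 0, 0.157], "fingers": 0}, {"dp": [0, 0, 10], "dr": [0, 0, 0.157], "fingers": 0}]'

```text
time_s: 3.22
tool_pos: [0.573, 0.2399, 0.2317]
tool_rot: [179.9, 0.0, -21.2]
force: [-0.3, 0.8, 0.2]
grip_width: 0.0871
grasp_force: 0.0
```

Run:
```python
from h import *
import cv2,json
m=env.camera_model("wrist");o=env.get_obs();im=env.read_camera("wrist")[:,:,::-1].copy()
cv2.imwrite("pics/w0.png",im)
json.dump({k:np.array(v).tolist() for k,v in m.items()},open("w0.json","w"))
print(o["tool_pos"],o["tool_rot"])
cv2.imwrite("pics/w0b.png",cv2.resize(im,(784,588),interpolation=cv2.INTER_CUBIC))
print(proj(m,np.array([.574,.239,.116])))
```

```text
[0.57297344 0.23989677 0.23168188] [ 1.79889251e+02  1.23499181e-02 -2.12148332e+01]
[279.16390065 196.1907198 ]
```

View pics/w0b.png

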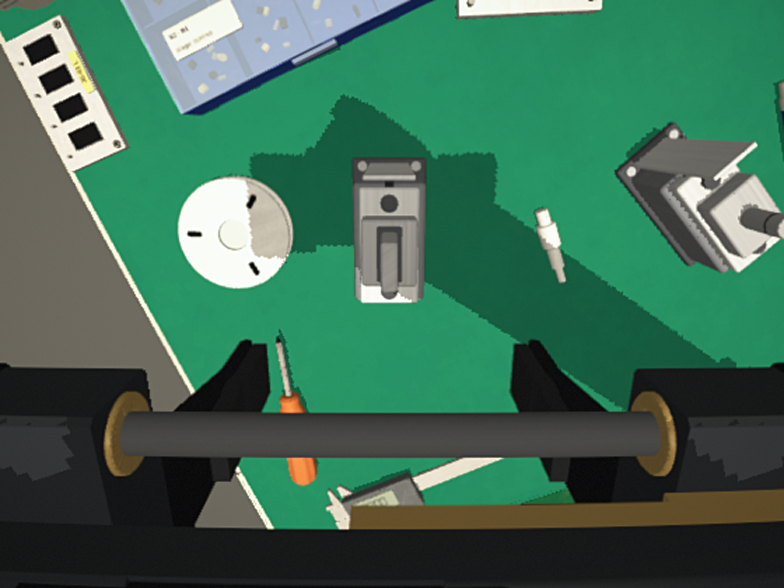

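The wrist view shows the clip tester nearly square to the tool, with the tongue top at about (389,275) in the enlarged view. I'll zoom in on it.

Run:
```python
import cv2
im=cv2.imread("pics/w0.png")[105:225,225:325]
cv2.imwrite("pics/w0z.png",cv2.resize(im,(500,600),interpolation=cv2.INTER_CUBIC))
```

```text
(no output)
```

View pics/w0z.png

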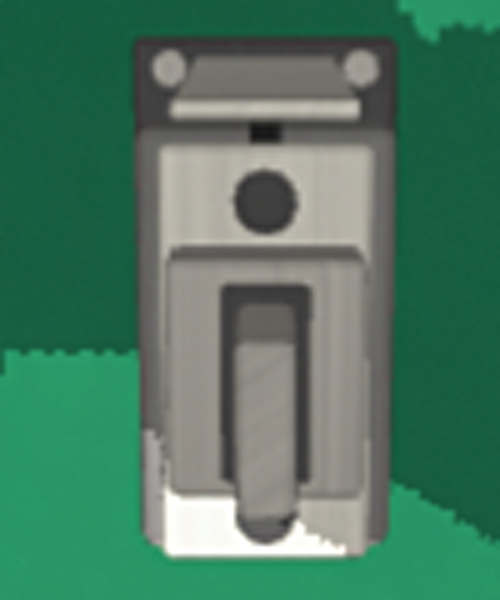

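Zoomed, the tongue's top face runs x 236–297 and y 342–517, and the block runs x 167–367, y 248–493.

Run:
```python
from h import *
import json
from scipy.spatial.transform import Rotation as Ro
m={k:np.array(v) for k,v in json.load(open("w0.json")).items()}
w=lambda x,y,z:plane(m,225+(x+.5)/5-.5,105+(y+.5)/5-.5,z)
o=env.get_obs();Q=Ro.from_euler("xyz",o["tool_rot"],degrees=True).as_matrix()
def yaw(a,b):
    d=a-b;return np.degrees(np.arctan2(d[1],d[0])),np.linalg.norm(d)
f,b=w(267,342,.116),w(266,517,.116);c=(f+b)/2
print("tongue c",c,yaw(f,b),"width",yaw(w(236,430,.116),w(297,430,.116)))
print("dp",1e3*Q.T@(c-[.001*0,0,0]-o["tool_pos"]))
print("strip",w(171,117,.108),w(358,117,.108),yaw(w(171,117,.108),w(358,117,.108)))
print("block yaw",yaw(w(167,260,.082),w(170,490,.082)),yaw(w(365,260,.082),w(362,490,.082)))
print("cradle yaw",yaw(w(160,150,.06),w(163,540,.06)),yaw(w(374,150,.06),w(370,540,.06)))
print(o["time_s"])
```

```text
tongue c [0.57857768 0.23830149 0.116     ] (np.float64(-21.653640528817764), np.float64(0.028974553422378854)) width (np.float64(68.6480302808484), np.float64(0.009739424285195475))
dp [  6.33325979  -1.42549639 114.43300212]
strip [0.62930749 0.23449022 0.108     ] [0.61867973 0.20727899 0.108     ] (np.float64(68.6661134806854), np.float64(0.029213017638208747))
block yaw (np.float64(-21.522348600478086), np.float64(0.042004288279973795)) (np.float64(-21.16224411873695), np.float64(0.042013100518564016))
cradle yaw (np.float64(-21.87865278550061), np.float64(0.07560826338457005)) (np.float64(-20.935484175249293), np.float64(0.07562439577087175))
3.275
```

Emit:
step_arm --moves '[{"dp": [6, -1.4, 30], "dr": [0, 0, 0], "fingers": 0}, {"dp": [0, 0, 40], "dr": [0, 0, 0], "fingers": 0.3}, {"dp": [0, 0, 40], "dr": [0, 0, 0], "fingers": 0.5}, {"dp": [0, 0, 25], "dr": [0, 0, 0], "fingers": 0.5}, {"dp": [0, 0, 8.5], "dr": [0, 0, 0], "fingers": 0.5}]'

```text
time_s: 3.9
tool_pos: [0.5785, 0.2393, 0.0875]
tool_rot: [179.9, 0.1, -20.8]
force: [0.9, 0.3, 0.6]
grip_width: 0.0548
grasp_force: 0.0
```

Emit:
step_arm --squeeze 40 --moves '[{"dp": [0, 0, 0], "dr": [0, 0, 0], "fingers": 0.6}, {"dp": [0, 0, 0], "dr": [0, 0, 0], "fingers": 0.75}, {"dp": [0, 0, 0], "dr": [0, 0, 0], "fingers": 0.85}, {"dp": [0, 0, 0], "dr": [0, 0, 0], "fingers": 1}, {"dp": [0, 0, 0], "dr": [0, 0, 0], "fingers": 1}]'

```text
time_s: 4.53
tool_pos: [0.5787, 0.2381, 0.0894]
tool_rot: [179.7, 0.0, -20.9]
force: [-4.4, -5.9, 5.6]
grip_width: 0.0101
grasp_force: 40.0
```

Emit:
step_arm --squeeze 55 --moves '[{"dp": [0, 0, 0], "dr": [0, 0, 0], "fingers": 1}, {"dp": [0, 0, 0], "dr": [0, 0, 0], "fingers": 1}, {"dp": [0, 0, -2], "dr": [0, 0, 0], "fingers": 1}, {"dp": [0, 0, -3], "dr": [0, 0, 0], "fingers": 1}, {"dp": [0, 0, -3], "dr": [0, 0, 0], "fingers": 1}]'

```text
time_s: 5.15
tool_pos: [0.5786, 0.2381, 0.0953]
tool_rot: [179.7, 0.1, -20.9]
force: [-0.1, -5.3, -7.7]
grip_width: 0.0097
grasp_force: 55.0
```

Emit:
step_arm --moves '[{"dp": [0, 0, -2.5], "dr": [0, 0, 0], "fingers": 1}, {"dp": [0, 0, -2.5], "dr": [0, 0, 0], "fingers": 1}, {"dp": [0, 0, -2.5], "dr": [0, 0, 0], "fingers": 1}, {"dp": [0, 0, -2.5], "dr": [0, 0, 0], "fingers": 1}, {"dp": [0, 0, -2], "dr": [0, 0, 0], "fingers": 1}]'

```text
time_s: 5.78
tool_pos: [0.5786, 0.2381, 0.1066]
tool_rot: [179.7, 0.1, -20.9]
force: [0.6, -4.1, -11.9]
grip_width: 0.0095
grasp_force: 55.0
```

Emit:
step_arm --moves '[{"dp": [0, 0, -2.5], "dr": [0, 0, 0], "fingers": 1}, {"dp": [0, 0, -2.5], "dr": [0, 0, 0], "fingers": 1}, {"dp": [0, 0, -2], "dr": [0, 0, 0], "fingers": 1}, {"dp": [0, 0, 0], "dr": [0, 0, 0], "fingers": 1}, {"dp": [0, 0, 0], "dr": [0, 0, 0], "fingers": 1}]'

```text
time_s: 6.4
tool_pos: [0.5786, 0.2381, 0.113]
tool_rot: [179.7, 0.1, -20.9]
force: [2.4, -4.2, -14.9]
grip_width: 0.0094
grasp_force: 55.0
```

Run:
```python
from h import *
import cv2
o=env.get_obs();im=env.read_camera("side")[:,:,::-1];w=env.read_camera("wrist")[:,:,::-1]
print(o["time_s"],o["tool_pos"],o["force"])
a=cv2.resize(im[100:190,280:380],(400,360),interpolation=cv2.INTER_CUBIC)
b=cv2.resize(w[80:215,205:355],(400,360),interpolation=cv2.INTER_CUBIC)
cv2.imwrite("pics/hold.png",np.hstack([a,b]))
```

```text
6.4 [0.57859759 0.23812985 0.11298803] [  2.40576632  -4.20096    -14.9074233 ]
```

View pics/hold.png

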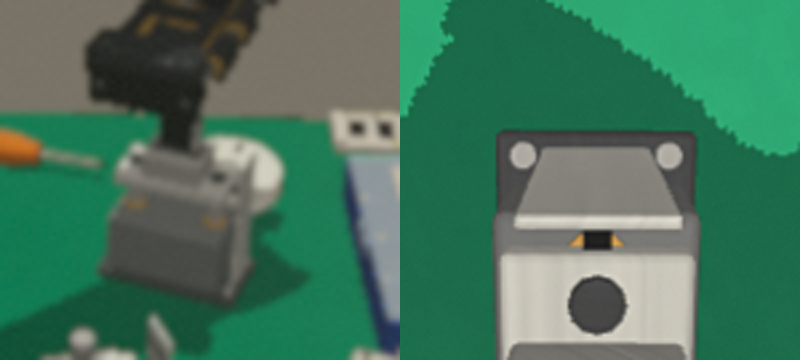

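The side crop shows the cradle lifted clear of the housing. The force is 14.9 N, so the lift is about 25 mm. Now I'll hold it there.

Emit:
step_arm --moves '[{"dp": [0, 0, 0], "dr": [0, 0, 0], "fingers": 1}, {"dp": [0, 0, 0], "dr": [0, 0, 0], "fingers": 1}, {"dp": [0, 0, 0], "dr": [0, 0, 0], "fingers": 1}, {"dp": [0, 0, 0], "dr": [0, 0, 0], "fingers": 1}, {"dp": [0, 0, 0], "dr": [0, 0, 0], "fingers": 1}]'

```text
time_s: 7.12
tool_pos: [0.5786, 0.2381, 0.113]
tool_rot: [179.7, 0.1, -20.9]
force: [2.6, -4.5, -14.2]
grip_width: 0.0099
grasp_force: 55.0
```

Emit:
step_arm --moves '[{"dp": [0, 0, 0], "dr": [0, 0, 0], "fingers": 1}, {"dp": [0, 0, 0], "dr": [0, 0, 0], "fingers": 1}, {"dp": [0, 0, 0], "dr": [0, 0, 0], "fingers": 1}, {"dp": [0, 0, 0], "dr": [0, 0, 0], "fingers": 1}, {"dp": [0, 0, 0], "dr": [0, 0, 0], "fingers": 1}]'

```text
time_s: 7.75
tool_pos: [0.5786, 0.2382, 0.113]
tool_rot: [179.7, 0.1, -20.9]
force: [2.2, -5.5, -14.7]
grip_width: 0.0095
grasp_force: 55.0
```

Emit:
step_arm --moves '[{"dp": [0, 0, 0], "dr": [0, 0, 0], "fingers": 1}, {"dp": [0, 0, 0], "dr": [0, 0, 0], "fingers": 1}, {"dp": [0, 0, 0], "dr": [0, 0, 0], "fingers": 1}, {"dp": [0, 0, 2], "dr": [0, 0, 0], "fingers": 1}, {"dp": [0, 0, 2], "dr": [0, 0, 0], "fingers": 1}]'

```text
time_s: 8.38
tool_pos: [0.5786, 0.2382, 0.1091]
tool_rot: [179.7, 0.1, -20.9]
force: [1.8, -4.5, -13.6]
grip_width: 0.0095
grasp_force: 55.0
```

Emit:
step_arm --moves '[{"dp": [0, 0, 2.5], "dr": [0, 0, 0], "fingers": 1}, {"dp": [0, 0, 2.5], "dr": [0, 0, 0], "fingers": 1}, {"dp": [0, 0, 2.5], "dr": [0, 0, 0], "fingers": 1}, {"dp": [0, 0, 2.5], "dr": [0, 0, 0], "fingers": 1}, {"dp": [0, 0, 2.5], "dr": [0, 0, 0], "fingers": 1}]'

```text
time_s: 9.0
tool_pos: [0.5786, 0.2382, 0.0975]
tool_rot: [179.7, 0.1, -20.9]
force: [-0.7, -5.3, -8.0]
grip_width: 0.0096
grasp_force: 55.0
```

Emit:
step_arm --moves '[{"dp": [0, 0, 2], "dr": [0, 0, 0], "fingers": 1}, {"dp": [0, 0, 2], "dr": [0, 0, 0], "fingers": 1}, {"dp": [0, 0, 1.5], "dr": [0, 0, 0], "fingers": 1}, {"dp": [0, 0, 1], "dr": [0, 0, 0], "fingers": 1}, {"dp": [0, 0, 0], "dr": [0, 0, 0], "fingers": 1}]'

```text
time_s: 9.62
tool_pos: [0.5786, 0.2382, 0.0916]
tool_rot: [179.7, 0.1, -20.9]
force: [-1.0, -5.9, -5.9]
grip_width: 0.0099
grasp_force: 55.0
```

Emit:
step_arm --moves '[{"dp": [0, 0, 1], "dr": [0, 0, 0], "fingers": 1}, {"dp": [0, 0, 1], "dr": [0, 0, 0], "fingers": 1}, {"dp": [0, 0, 0.5], "dr": [0, 0, 0], "fingers": 1}, {"dp": [0, 0, 0], "dr": [0, 0, 0], "fingers": 1}, {"dp": [0, 0, 0], "dr": [0, 0, 0], "fingers": 1}]'

```text
time_s: 10.25
tool_pos: [0.5786, 0.2382, 0.0896]
tool_rot: [179.7, 0.1, -20.9]
force: [-1.6, -6.2, -3.6]
grip_width: 0.0097
grasp_force: 55.0
```

Contact with the rest stop is just beginning (the gripped rest height was about 0.0894), so I'll settle it slightly further.

Emit:
step_arm --moves '[{"dp": [0, 0, 0.5], "dr": [0, 0, 0], "fingers": 1}, {"dp": [0, 0, 0.5], "dr": [0, 0, 0], "fingers": 1}, {"dp": [0, 0, 0], "dr": [0, 0, 0], "fingers": 1}, {"dp": [0, 0, 0], "dr": [0, 0, 0], "fingers": 1}, {"dp": [0, 0, 0], "dr": [0, 0, 0], "fingers": 1}]'

```text
time_s: 10.88
tool_pos: [0.5787, 0.2382, 0.0895]
tool_rot: [179.7, 0.0, -20.9]
force: [-3.0, -7.7, 1.5]
grip_width: 0.0097
grasp_force: 55.0
```

Emit:
step_arm --squeeze 10 --moves '[{"dp": [0, 0, 0], "dr": [0, 0, 0], "fingers": 1}, {"dp": [0, 0, 0], "dr": [0, 0, 0], "fingers": 1}, {"dp": [0, 0, 0], "dr": [0, 0, 0], "fingers": 0.7}, {"dp": [0, 0, 0], "dr": [0, 0, 0], "fingers": 0.5}, {"dp": [0, 0, 0], "dr": [0, 0, 0], "fingers": 0.5}]'

```text
time_s: 11.5
tool_pos: [0.5796, 0.2428, 0.0904]
tool_rot: [-179.9, -0.0, -20.7]
force: [-0.5, -0.1, 0.1]
grip_width: 0.0325
grasp_force: 0.0
```

Emit:
step_arm --moves '[{"dp": [0, 0, -3], "dr": [0, 0, 0], "fingers": 0.5}, {"dp": [0, 0, -15], "dr": [0, 0, 0], "fingers": 0.5}, {"dp": [0, 0, -30], "dr": [0, 0, 0], "fingers": 0.5}, {"dp": [0, 0, -40], "dr": [0, 0, 0], "fingers": 0.5}, {"dp": [0, 0, -40], "dr": [0, 0, 0], "fingers": 0.5}]'

```text
time_s: 12.12
tool_pos: [0.5794, 0.2413, 0.22]
tool_rot: [-179.9, -0.1, -20.8]
force: [0.3, -0.6, 0.7]
grip_width: 0.0431
grasp_force: 0.0
```

Emit:
step_arm --moves '[{"dp": [0, 0, -10], "dr": [0, 0, 0], "fingers": 0.5}, {"dp": [0, 0, 0], "dr": [0, 0, 0], "fingers": 0.5}, {"dp": [0, 0, 0], "dr": [0, 0, 0], "fingers": 0.5}, {"dp": [0, 0, 0], "dr": [0, 0, 0], "fingers": 0.5}, {"dp": [0, 0, 0], "dr": [0, 0, 0], "fingers": 0.5}]'

```text
time_s: 12.75
tool_pos: [0.5789, 0.2408, 0.2266]
tool_rot: [179.9, 0.1, -20.8]
force: [-0.0, 1.3, -0.2]
grip_width: 0.0439
grasp_force: 0.0
```

Run:
```python
from h import *
import cv2
o=env.get_obs();print(o["time_s"],o["tool_pos"],o["force"],o["grip_width"])
cv2.imwrite("pics/end.png",cv2.resize(env.read_camera("wrist")[60:240,180:400,::-1],(660,540)))
```

```text
12.75 [0.57894595 0.2408067  0.2265553 ] [-0.03535133  1.25159335 -0.22072509] 0.04391334064382056
```

View pics/end.png

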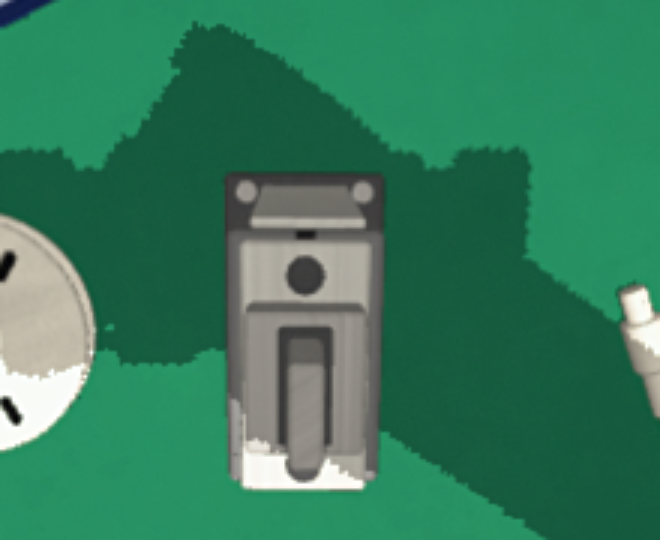

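The clip is back at rest (tongue at about (305,405) in the crop), its tester unchanged and the gripper clear.

```bash
python3 -c "
from cell import env
print(env.sign_off())"
```

```text
the job is handed in; nothing more can be done
None
```

The flat clip held: I pulled it up about 25 mm (14–15 N) for about 1.8 s, eased it back down to rest, let go, and handed the job in at about 12.8 s without touching the other two testers.

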